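# Clamp a painting panel in the bench holder

## Task

Lay the small painted panel flat, picture up, on the plywood holder, and slide it under the fixed metal lip until its end meets the sprung stop hidden in the pocket. Then slide the clamp toe up so that its nose covers the panel's other end and press it just enough that the panel stays snugly pinched between stop and toe after you let go: a light preload of about 5 N, never driving the sprung stop to the end of its travel. Leave the jar, the cup and the sanding block where they are.

Things in the scene. Friction and masses are not known exactly. Their poses are not given: they have to be found in the camera images.
- panel: Painting panel: flat wood, 60 mm (x) by 120 mm (y), 14 mm thick, white face up with a flower, about 0.14 kg, loose. Starts flat on the black table to the right of the holder. Origin: centre of its underside. Either end may go under the lip. Grip it across the 60 mm.
- holder: Plywood board 130 mm (x) by 320 mm (y), 12 mm thick, fixed flat on the table, no side rails. Origin: centre of its underside; y runs from the toe end to the lip end. From y = 100 to 160 mm stands an aluminium bridge 96 mm wide: two cheeks and a roof. Under it is a pocket 64 mm wide and 16.5 mm high above the board, mouth toward -y, slightly flared.
- lip (a point): Middle of the front lower edge of the bridge's roof, the lip: x = 0, y = 100 mm, z = 28.5 mm in the holder's frame, axes as the holder's. The roof is 8 mm thick, its top 36.5 mm above the table.
- stop: Bracket of the sprung stop, hidden in the pocket (origin y = 150, z = 20 mm in the holder's frame). Before it a flat pad faces -y on a spring: about 5 N/mm, no initial force, 4.5 mm travel (22 N). Where the pad rests changes every time and is NOT reported: its face is 12 to 36 mm in from the lip's edge; find it by feel. Its spring pushes an unclamped panel back until slack.
- toe: Clamp toe: aluminium block 44 mm wide, 40 mm long. Slides only along the holder's y; shoulder from y = -64 (starts within 12 mm of it) to +31 mm. Dry friction about 8 N: stays where left, holds 8 N. Origin: foot of the shoulder face, on the board's top; axes as the holder's. The nose overhangs the shoulder by 12 mm toward +y, underside 17 mm, top 26 mm above the board.
- toe_grip (a point): Grip point on the toe's black upright post, on its axis: 22 mm behind the shoulder (-y), 52 mm above the board's top. The post is 16 mm wide (x), 26 mm long (y) and rises from 26 to 66 mm above the board.
- jar: A closed paint jar with a white cap, 48 mm across, 62 mm tall, standing beyond the holder. Origin: centre of its underside. Leave it alone.
- cup: A small white open cup, 48 mm across, 35 mm tall, standing beyond the holder. Origin: centre of its underside. Leave it alone.
- block: A cork-faced sanding block, 34 x 90 x 26 mm, lying on the robot's side of the holder. Origin: centre of its underside. Leave it alone.
Mind the look-alikes: they are no part of the job. What is shaped like the panel but orange or red is not meant.

How it is judged:
On the way:
1. the panel lies flat on the board with its end at least 10 mm under the lip (y of panel in the frame of holder above 0.05 m and z of panel in the frame of holder between 0.009 and 0.0155 m and angle between the y axis of panel and the y axis of holder, either way round below 0.15 rad and x of panel in the frame of holder between -0.006 and 0.006 m), for 0.2 s.
At the end, for the whole second after the job is handed in: Panel flat on the board (2.5 mm), square to it (0.08 rad), one end under the lip, the other against the toe's shoulder under its nose (3.5 mm), pinched: 1.5 to 14 N on the sprung stop, over 1.5 N on the toe, all at rest and let go (contact force between panel and stop between 1.5 and 14 N and contact force between panel and toe above 1.5 N and y of panel in the frame of holder above 0.05 m and z of panel in the frame of holder between 0.009 and 0.0145 m and angle between panel's own z axis and vertical below 0.05 rad and angle between the y axis of panel and the y axis of holder, either way round below 0.08 rad and y of panel in the frame of toe between 0.056 and 0.0635 m and linear speed of each of panel, toe below 0.01 m/s); the robot touches nothing.
It fails at once if the sprung stop is driven to the end of its travel (more than 18 N on it) (contact force between panel and stop above 18 N).
It fails at once if the panel is forced against the holder with more than 45 N (contact force between panel and holder above 45 N).
It fails at once if the jar is disturbed (moved 20 mm or tipped) (distance of jar from where it was at the start of the episode above 0.02 m or angle between jar's own z axis and vertical above 0.5 rad).
It fails at once if the cup is disturbed (moved 20 mm or tipped) (distance of cup from where it was at the start of the episode above 0.02 m or angle between cup's own z axis and vertical above 0.5 rad).
It fails at once if the sanding block is disturbed (moved 20 mm) (distance of block from where it was at the start of the episode above 0.02 m).
It also fails if it takes over 72 s, if anything falls off the work surface, if the arm or the gripper's body presses on something with over 40 N, if the wrist force passes 120 N, or if a joint passes its speed limit or range.

## Robot

A 7-joint arm with a two-finger parallel gripper is mounted at the origin on the work surface. World frame = base frame: x ahead of the robot, y to its left, z up, the work surface at z = 0. Lengths are in m, angles in rad, forces in N, time in s.
With the tool pointing down it reaches from about 0.375 to 0.925 m from the base axis. Payload 3.1 kg.
Tool frame: the origin (TCP) lies between the finger pads; the fingertips stand 19 mm ahead of it and the grasp point (between the pads) is the TCP; z points along the fingers, y is the line along which they close (so a half turn about z gives the same grasp; the last joint's range is limited). The gripper opens to 85 mm and grips with 20 to 120 N. Pads are 22 mm wide; open, the fingers measure 114 mm over their backs; the gripper's body (76 mm by 85 mm) begins 54 mm behind the grasp point. The pads swing forward as they close: fully open they stand 13 mm farther back than shut.
Start: joints at [-1.34, 0.383, 0.044, 1.598, -0.018, 1.161, -0.05], TCP at [0.21, 0.615, 0.25] pointing down, gripper open.
Joint ranges: [-2.61, 2.61], [-0.41, 2.15], [-1.48, 1.57], [0, 2.5], [-1.57, 4.71], [0.05, 1.97], [-2.85, 2.85]. Speed limits (rad/s): [2.79, 2.79, 3.14, 3.14, 3.14, 3.14, 3.14].

## Interface

Orientations are given as a unit quaternion [x, y, z, w].
In Python, from bench import move_ptp, movel, move_j, move_gripper, pause, inverse_kinematics, read_camera, camera_params, MotionError, sign_off, look_for, tip_of, read_time_s, read_qpos, read_joint_vel, read_effort, read_eef_pos, read_tcp_rot, read_ft_force, read_ft_torque, read_finger_gap, read_grasp_force gives the robot as it stands. Calls block until the motion is done:
- move_ptp(position, orientation): joint-space move of the TCP to a pose.
- movel(position, orientation=None, speed=0.15): straight line of the TCP; orientation=None keeps the orientation; speed is the mean speed in m/s.
- move_j(angles): joint-space move.
- move_gripper(opening, effort=None): finger opening in m; effort is the grip in N (None keeps the last); returns when the fingers have stopped.
- pause(seconds).
- inverse_kinematics(position, orientation): joint angles nearest the present ones, or None.
- read_camera(name): name is "side" or "top"; returns the picture (480x640x3 uint8, red, green, blue); there is no depth.
- camera_params(name): a dict with "K" (3x3 intrinsics, pixels), "camera_from_world" (4x4, takes a point from world to camera coordinates). Camera axes: x right, y down, z forward; pixel columns grow to the right and rows downward; lengths in m; the calibration is good to about 2 mm. A picture is of the moment at which its call begins. camera_params takes no time and is no camera call.
A pose or a line that the arm cannot do raises MotionError and nothing moves.
- sign_off(): hands the job in; it is judged then, once.
Trained networks look in the newest picture that a camera, given by its name, has taken for a name from the list of things; names that differ only in an ending like _2 or _b are one class to them, and where a whole thing is asked for, a point or a joint stands for the part that bears it (a point fixed in the world has none). Each returns a list of dicts, best first, with "confidence" (0 to 1); they miss things now and then, are a little off and sometimes report something else, mostly with a low value. They report only what shows in the picture. A call takes as long as a camera call. They do not tell look-alikes from the thing itself.
- look_for(camera, name): "at" ([column, row] in pixels, amid what is visible of it).
- tip_of(camera, name): "at" ([column, row] in pixels: a listed point, or the origin of a listed thing).
Readings, each from a call of its own:
- read_time_s(): time.
- read_qpos(): joint angles.
- read_joint_vel(): joint speeds.
- read_effort(): joint torques, N m.
- read_eef_pos(): TCP position.
- read_tcp_rot(): TCP orientation.
- read_ft_force(): force on the tool from outside, world axes, zero at the start.
- read_ft_torque(): the same for the moment, N m.
- read_finger_gap(): finger opening in m.
- read_grasp_force(): force on a finger pad.
Only numpy, scipy, OpenCV 4.12 (cv2) and the standard library are available. Lean on these libraries where they do the work, as an engineer would, in place of code of your own. Each camera call takes 0.05 s, during which the arm holds its last target. There are 200 camera calls.

## Working session

There is one attempt and no reset: what is moved stays moved. The work goes in short steps, each a Python script; the robot and the scene stay as the last script left them, time stands still between calls to the robot, and variables do not carry over. Pictures are saved under pics/ and viewed, at most 10 in all, crops included, and the job is handed in when it is done.

```bash
ls; mkdir -p pics; cat > h.py <<'E'
import numpy as np, cv2
from bench import *
def ray(cam,px,z):
    P=camera_params(cam);K=np.array(P["K"]);T=np.array(P["camera_from_world"])
    R,t=T[:3,:3],T[:3,3];c=-R.T@t
    d=R.T@np.linalg.solve(K,[px[0],px[1],1.0])
    return c+d*(z-c[2])/d[2]
def proj(cam,p):
    P=camera_params(cam);K=np.array(P["K"]);T=np.array(P["camera_from_world"])
    q=K@(T[:3,:3]@np.asarray(p)+T[:3,3]);return q[:2]/q[2]
def save(cam,name,box=None,s=1):
    im=read_camera(cam)[:,:,::-1].copy()
    if box: im=im[box[1]:box[3],box[0]:box[2]]
    im=cv2.resize(im,None,fx=s,fy=s,interpolation=cv2.INTER_CUBIC);cv2.imwrite('pics/'+name,im)
E
python3 - <<'E'
from h import *
save('top','top0.png');save('side','side0.png')
for c in('top','side'):
    P=camera_params(c);T=np.array(P["camera_from_world"]);print(c,-T[:3,:3].T@T[:3,3])
    for n in['panel','holder','lip','stop','toe','toe_grip','jar','cup','block']:
        for f in(look_for,tip_of):
            try:print(c,n,f.__name__,[(np.round(d['at'],1).tolist(),round(d['confidence'],2)) for d in f(c,n)[:4]])
            except Exception as e:print(c,n,f.__name__,e)
print(read_time_s(),read_eef_pos(),read_tcp_rot())
E
```

```text
pics
top [ 0.32883446 -0.09201592  1.36252975]
top panel call [([411.2, 197.6], 0.75), ([398.1, 257.2], 0.59), ([378.9, 323.9], 0.59), ([478.4, 268.2], 0.59)]
top panel call [([397.1, 258.4], 0.91), ([410.2, 199.2], 0.7), ([476.4, 269.7], 0.62), ([270.0, 224.5], 0.48)]
top holder call [([246.6, 227.0], 0.62)]
top holder call [([247.6, 222.9], 0.72)]
top lip call [([272.3, 224.8], 0.65), ([397.0, 258.6], 0.23)]
top lip call [([209.6, 220.1], 0.72)]
top stop call [([270.8, 223.6], 0.44)]
top stop call []
top toe call [([277.1, 221.3], 0.86)]
top toe call [([269.8, 221.9], 0.82)]
top toe_grip call [([272.5, 221.4], 0.98)]
top toe_grip call []
top jar call [([232.1, 171.8], 0.67)]
top jar call [([234.3, 177.0], 0.77)]
top cup call [([265.9, 174.8], 0.85)]
top cup call [([264.8, 175.6], 0.7)]
top block call [([226.9, 273.9], 0.92)]
top block call [([226.7, 277.5], 0.96)]
side [ 0.2963711  -0.8554231   0.86706383]
side panel call [([333.0, 444.1], 0.87), ([225.0, 337.2], 0.73), ([316.3, 344.8], 0.67)]
side panel call [([314.6, 342.4], 0.97), ([398.7, 337.7], 0.89), ([227.7, 337.4], 0.76), ([331.4, 446.7], 0.71)]
side holder call [([302.3, 200.3], 0.7)]
side holder call [([303.2, 201.2], 0.81)]
side lip call [([302.8, 199.7], 0.73)]
side lip call [([293.0, 164.8], 0.82)]
side stop call [([361.6, 195.3], 0.52)]
side stop call []
side toe call [([311.9, 213.5], 0.94), ([302.1, 202.1], 0.73)]
side toe call [([309.7, 212.8], 0.91)]
side toe_grip call [([311.4, 210.2], 0.61)]
side toe_grip call [([311.8, 200.4], 0.63), ([353.9, 176.8], 0.31)]
side jar call [([353.5, 166.2], 0.9)]
side jar call [([352.8, 175.9], 0.67)]
side cup call [([362.8, 195.4], 0.7)]
side cup call [([362.6, 201.6], 0.81)]
side block call [([244.5, 190.0], 0.75)]
side block call [([240.2, 196.2], 0.89)]
1.9 [0.20985823 0.61518842 0.2502551 ] [ 1.63625896e-01  9.86522461e-01 -1.18959819e-05 -5.04309228e-06]
```

View pics/top0.png

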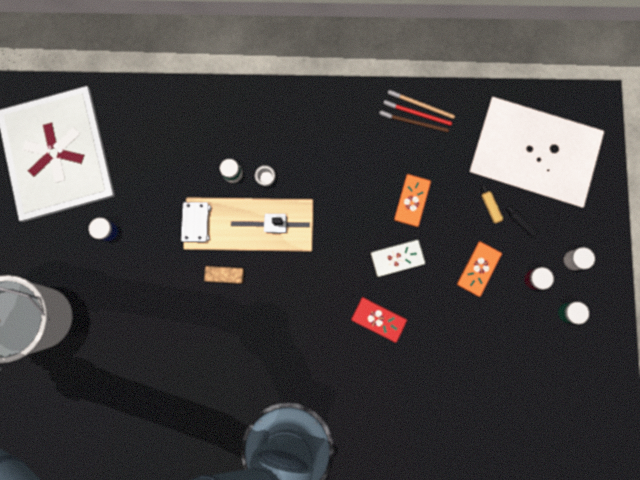

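View pics/side0.png

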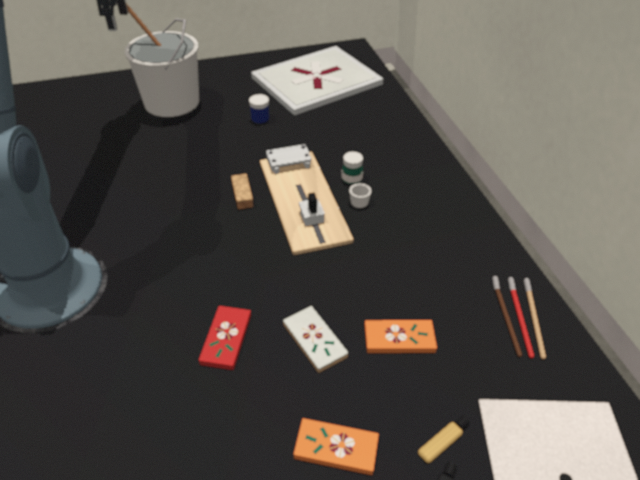

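The top view has four panel-shaped things: orange (411,199), orange (478,269), red (379,321) and white with flower (398,258). The white one fits the description. The holder is at (247,223), with the lip end on the left (world +y) and the toe at (275,222). I'll confirm with a crop and measure.

```bash
cat > meas.py <<'E'
from h import *
def seg(cam,m,near):
    cs,_=cv2.findContours(m.astype(np.uint8)*255,cv2.RETR_EXTERNAL,cv2.CHAIN_APPROX_NONE)
    cs=[c for c in cs if cv2.contourArea(c)>30]
    return min(cs,key=lambda c:np.linalg.norm(c.reshape(-1,2).mean(0)-near))
def rect(cam,m,near,z,s):
    c=seg(cam,m,near).reshape(-1,2)
    w=np.array([ray(cam,((p[0]+.5)/s-.5,(p[1]+.5)/s-.5),z)[:2] for p in c],np.float32)
    r=cv2.minAreaRect(w*1000);b=cv2.boxPoints(r);l=[b[1]-b[0],b[2]-b[1]];d=max(l,key=np.linalg.norm)
    a=np.degrees(np.arctan2(d[1],d[0]))%180
    return np.round(r[0],1),np.round(sorted(r[1]),1),round(a,2),w
E
python3 - <<'E'
from meas import *
for cam,pn,hn in(('top',(398,258),(247,223)),('side',(316,338),(303,201))):
    s=4;im=cv2.resize(read_camera(cam),None,fx=s,fy=s,interpolation=cv2.INTER_CUBIC)
    hsv=cv2.cvtColor(im,cv2.COLOR_RGB2HSV).astype(int);v=im.max(2).astype(int)
    k=np.ones((3,3))
    m=(v>115)
    for thr in (100,130):
        m=(v>thr)
        print(cam,thr,'panel',rect(cam,m,np.array(pn)*s,.014,s)[:3])
        print(cam,thr,'holder',rect(cam,m,np.array(hn)*s,.012,s)[:3])
save('top','crop1.png',(170,150,450,350),2.8)
for c,n in(('top','jar'),('top','cup'),('top','block')):print(n,ray(c,tip_of(c,n)[0]['at'],0))
print('toe',ray('top',tip_of('top','toe')[0]['at'],.012),ray('side',tip_of('side','toe')[0]['at'],.012),ray('side',tip_of('side','toe_grip')[0]['at'],.064))
print('lip',ray('top',tip_of('top','lip')[0]['at'],.0285),ray('side',tip_of('side','lip')[0]['at'],.0285))
print('toe_grip top look',ray('top',look_for('top','toe_grip')[0]['at'],.064))
E
```

```text
top 100 panel (array([ 464.6, -260.8]), array([ 65.7, 126. ]), np.float32(106.39))
top 100 holder (array([543.3, 117.8]), array([135.7, 332.5]), np.float32(90.24))
top 130 panel (array([ 464.4, -260.8]), array([ 64. , 124.4]), np.float32(106.47))Traceback (most recent call last):
  File "<stdin>", line 10, in <module>
  File "meas.py", line 8, in rect
    w=np.array([ray(cam,((p[0]+.5)/s-.5,(p[1]+.5)/s-.5),z)[:2] for p in c],np.float32)
                ~~~^^^^^^^^^^^^^^^^^^^^^^^^^^^^^^^^^^^^^^^
  File "h.py", line 4, in ray
    P=camera_params(cam);K=np.array(P["K"]);T=np.array(P["camera_from_world"])
ValueError: time passes only in moves, steps and waits
```

```bash
python3 - <<'E'
s=open('h.py').read()
s=s.replace("def ray","_C={}\ndef CP(c):\n    if c not in _C:_C[c]=camera_params(c)\n    return _C[c]\ndef ray",1).replace("P=camera_params(cam)","P=CP(cam)")
open('h.py','w').write(s)
E
python3 - <<'E'
from meas import *
for cam,pn,hn in(('top',(398,258),(247,223)),('side',(316,338),(303,201))):
    s=4;im=cv2.resize(read_camera(cam),None,fx=s,fy=s,interpolation=cv2.INTER_CUBIC)
    hsv=cv2.cvtColor(im,cv2.COLOR_RGB2HSV).astype(int);v=im.max(2).astype(int)
    m=(v>125)
    print(cam,'panel',rect(cam,m,np.array(pn)*s,.014,s)[:3])
    for st in (50,70):
        w=(v>115)&(hsv[...,1]>st)&(hsv[...,0]<30)
        print(cam,st,'holder',rect(cam,w,np.array(hn)*s,.012,s)[:3])
save('top','crop1.png',(170,150,450,350),2.8)
for c,n in(('top','jar'),('top','cup'),('top','block')):print(n,ray(c,tip_of(c,n)[0]['at'],0))
def T(f,c,n,z):
    for d in f(c,n)[:1]: print(f.__name__,c,n,np.round(ray(c,d['at'],z),4))
T(tip_of,'top','toe',.012);T(tip_of,'side','toe',.012);T(tip_of,'side','toe_grip',.064);T(tip_of,'top','toe_grip',.064);T(tip_of,'top','lip',.0285);T(tip_of,'side','lip',.0285);T(look_for,'top','toe_grip',.064)
E
```

```text
top panel (array([ 464.5, -260.8]), array([ 64.2, 124.7]), np.float32(106.43))
top 50 holder (array([543.2, 114.2]), array([134.7, 324.4]), np.float32(90.43))
top 70 holder (array([543.2, 114.2]), array([134.7, 324.4]), np.float32(90.43))
side panel (array([ 465.6, -258.7]), array([ 65.1, 126.1]), np.float32(106.25))
side 50 holder (array([545. , 115.9]), array([136.1, 333.7]), np.float32(90.3))
side 70 holder (array([544.9, 115.9]), array([136. , 333.7]), np.float32(90.3))
jar [0.67056881 0.16159999 0.        ]
cup [0.66401942 0.07608536 0.        ]
block [0.41531587 0.16103534 0.        ]
call top toe [0.5498 0.0541 0.012 ]
call side toe [0.5479 0.0663 0.012 ]
call side toe_grip [0.5508 0.0489 0.064 ]
call top toe_grip [0.5409 0.041  0.064 ]
call top lip [0.5432 0.2097 0.0285]
call side lip [0.5387 0.2192 0.0285]
call top toe_grip [0.532  0.0453 0.064 ]
```

View pics/crop1.png

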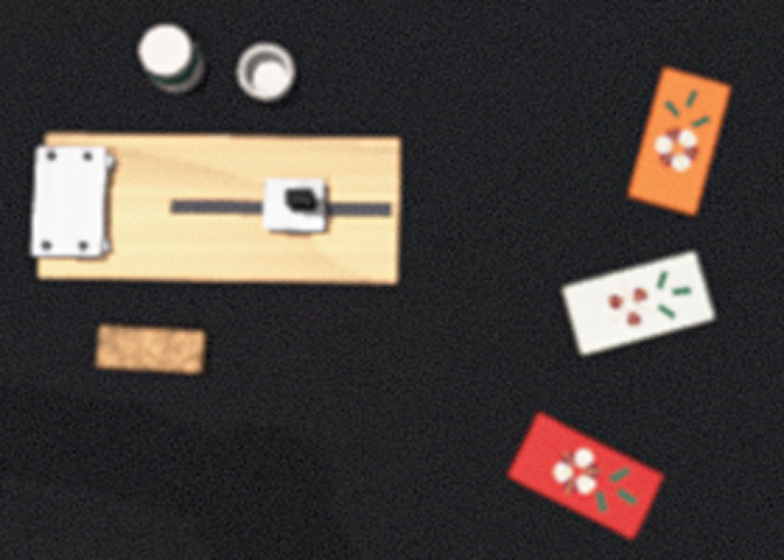

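The enlarged crop confirms it. The white panel with the flower, crop (640,303), is the only white panel-shaped piece of the right size (about 60x120), and it lies right of the holder. Orange and red are decoys. Next is the pick.

```bash
cat >> h.py <<'E'
def Q(deg):
    f=np.radians((deg+90)/2);return [float(np.cos(f)),float(np.sin(f)),0.,0.]
A=0.38; H0=np.array([.5436,.1145])            # holder angle (deg), centre
def H(x,y,z):                                  # holder frame -> world
    a=np.radians(A);R=np.array([[np.cos(a),-np.sin(a)],[np.sin(a),np.cos(a)]])
    p=H0+R@[x,y];return [float(p[0]),float(p[1]),z]
OFF=.008
E
python3 - <<'E'
from h import *
a=np.radians(106.4);c=np.array([.4648,-.2603])-OFF*np.array([np.cos(a),np.sin(a)])
for d in(16.4,196.4):print(inverse_kinematics([*c,.12],Q(d)))
move_ptp([*c,.12],Q(16.4));move_gripper(.08,40)
movel([*c,.05],speed=.2)
f0=read_ft_force()
for z in(.030,.025,.021,.018):
    movel([*c,z],speed=.06);f=read_ft_force()-np.array(f0)
    print(z,np.round(f,1),np.round(read_eef_pos(),4))
    if abs(f[2])>4:break
print(read_time_s(),read_finger_gap())
E
```

```text
[-0.30507263  0.47857415  0.90842075  2.00471046 -0.48665343  0.88903982
  1.15289902]
[-0.55621067  0.86732416  1.37312022  2.01181941 -0.96221099  1.14662745
 -1.60753832]
0.03 [-1.   0.3 -0.7] [ 0.4669 -0.2679  0.0298]
0.025 [ 0.1  0.3 -0.9] [ 0.4669 -0.2678  0.0248]
0.021 [-0.8  0.9 -0.8] [ 0.4668 -0.2678  0.0207]
0.018 [ 0.3  0.4 -0.7] [ 0.4669 -0.2679  0.0178]
7.8167 0.08002193176898581
```

```bash
python3 - <<'E'
from h import *
g=move_gripper(.05,40);print(read_finger_gap(),read_grasp_force(),np.round(read_ft_force(),1),np.round(read_eef_pos(),4))
p=read_eef_pos();movel([p[0],p[1],.09],speed=.15)
print(read_finger_gap(),read_grasp_force(),np.round(read_ft_force(),1),read_time_s())
move_ptp(H(0,30-OFF*1000 and .030-OFF,.13),Q(A))
print(np.round(read_eef_pos(),4),read_time_s(),read_finger_gap())
save('side','s1.png',(180,120,440,315),3);save('top','t1.png',(150,150,350,300),4)
E
```

```text
0.05849100565386135 43.775503635406494 [ 0.  -0.5  1.9] [ 0.4672 -0.2682  0.0183]
0.05863237195264439 43.433304727077484 [ 0.2  0.4 -2.3] 8.7667
[0.5434 0.1344 0.1298] 10.3 0.05886114864826455
```

View pics/s1.png

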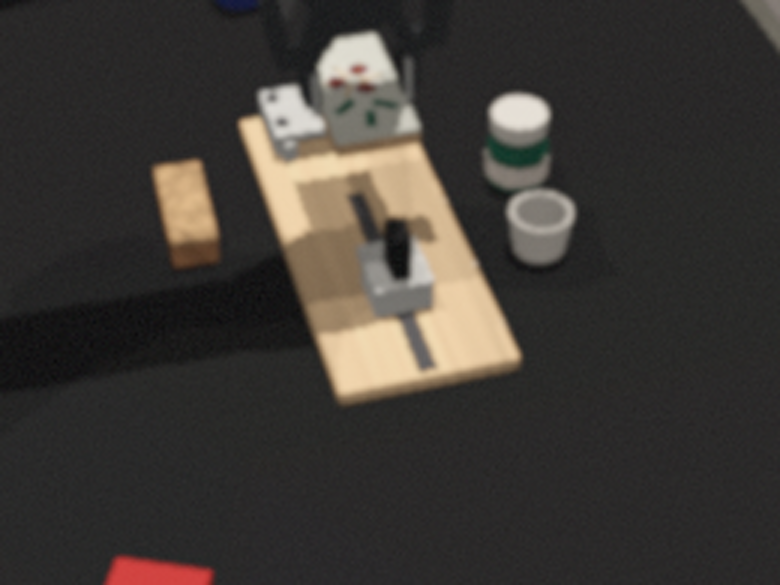

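The panel is held level across the fingers above the board, at crop (360,90). The toe is at (397,275) and the jar and cup are untouched. Lowering with force guards now.

```bash
sed -i 's/H0=np.array(\[.5436/H0=np.array([.5440/' h.py; python3 - <<'E'
from h import *
y=.030-OFF
movel(H(0,y,.045),speed=.15);f0=np.array(read_ft_force());print(np.round(f0,1))
z=.034
while z>.026:
    movel(H(0,y,z),speed=.03);f=np.array(read_ft_force())-f0
    print(round(z,4),np.round(f,1),np.round(read_eef_pos(),4))
    if f[2]>4:break
    z-=.001
print(read_time_s(),read_finger_gap())
save('side','s2.png',(230,140,360,240),6)
E
```

```text
[ 0.1  0.1 -0.2]
0.034 [ 1.4  0.2 -2.4] [0.5438 0.1365 0.0339]
0.033 [ 0.1 -0.7 -0.6] [0.5439 0.1365 0.033 ]
0.032 [-0.5 -0.2 -1.7] [0.5438 0.1365 0.0319]
0.031 [-0.  -0.7 -1. ] [0.5438 0.1365 0.0309]
0.03 [-1.7 -0.7  3. ] [0.544  0.1365 0.0303]
0.029 [-3.9  0.  10.3] [0.5441 0.1365 0.0303]
12.8833 0.05865036413755532
```

View pics/s2.png

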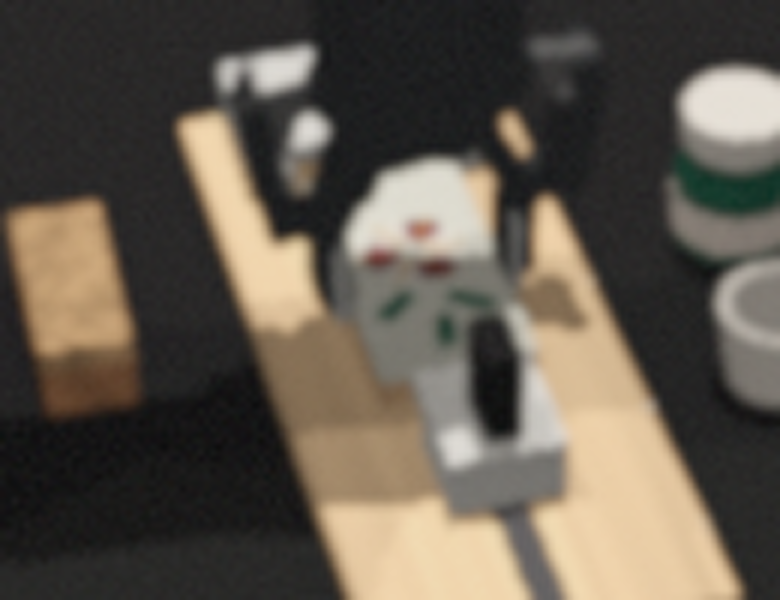

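The panel is on the board with z contact at 0.030 as expected. Its toe-side end is just clear of the toe and the mouth is ahead of it. Now sliding in under force guard.

```bash
python3 - <<'E'
from h import *
Z=.0306
movel(H(0,.030-OFF,Z),speed=.03)
rd=lambda:np.mean([read_ft_force() for _ in range(1)],0)
f0=rd();print('f0',np.round(f0,1));y=.030;base=[]
while y<.080:
    y+=.002 if y<.0499 else .001
    movel(H(0,y-OFF,Z),speed=.03);f=rd()
    print(round(y*1000,1),np.round(f,1),np.round(read_eef_pos()[1]-H(0,y-OFF,Z)[1],4))
    if y<.05 and (abs(f[1]-f0[1])>8 or abs(f[0]-f0[0])>12): print('jam');break
    if y>.05:
        if f[1]-np.median(base)<-4: print('contact');break
    base.append(f[1])
print(read_time_s(),read_finger_gap())
E
```

```text
f0 [-0.6  0.1 -0.9]
32.0 [-0.3 -1.  -0.7] 0.0002
34.0 [ 0.   0.6 -0.7] 0.0004
36.0 [-0.5 -0.7 -0.5] 0.0003
38.0 [ 0.7 -0.6 -1.8] 0.0003
40.0 [-0.4 -0.7 -1.1] 0.0002
42.0 [-0.  -0.2 -1.5] 0.0003
44.0 [-0.1  0.3 -2.4] 0.0003
46.0 [-0.4 -0.7 -1.7] 0.0003
48.0 [ 0.6 -0.4 -1.6] 0.0003
50.0 [-0.6  0.2 -1.5] 0.0003
51.0 [-0.5  0.9 -1.1] 0.0001
52.0 [ 0.  -0.5 -1. ] 0.0001
53.0 [ 0.   0.2 -1.5] 0.0002
54.0 [-0.   0.2 -0.8] 0.0001
55.0 [ 0.2 -0.3 -2.3] 0.0001
56.0 [-0.8 -0.1 -1.4] 0.0001
57.0 [ 0.3 -0.7 -1.5] 0.0001
58.0 [ 0.4 -0.  -1.4] 0.0001
59.0 [ 0.  -1.1 -1.8] -0.0006
60.0 [-0.6 -2.5 -1.7] -0.0012
61.0 [ 0.7 -5.2 -1.2] -0.0018
contact
18.4333 0.05892256187133836
```

Contact with the stop came at panel y ≈ 58.5 mm. Releasing, and checking from above.

```bash
python3 - <<'E'
from meas import *
p=read_eef_pos();move_gripper(.08)
movel([p[0],p[1],.13],speed=.25)
move_ptp([.40,-.05,.16],Q(A))
save('top','t2.png',(170,170,330,270),4.9)
for n,z,cams in(('toe_grip',.064,('top','side')),('toe',.012,('top','side'))):
    for c in cams:
        read_camera(c)
        for d in tip_of(c,n)[:2]:print(n,c,np.round(ray(c,d['at'],z),4),round(d['confidence'],2))
for c in('top','side'):
    for d in look_for(c,'panel')[:5]:print(c,d,ray(c,d['at'],.026))
print(read_time_s())
# predicted pixels of shoulder-side panel end and nose at shoulder -52
print(proj('top',H(0,-.0025,.026)),proj('top',H(0,-.040,.038)),proj('top',H(0,-.052-.04,.038)))
E
```

```text
toe_grip top [0.5434 0.0365 0.064 ] 0.68
toe_grip top [0.5388 0.0506 0.064 ] 0.42
toe_grip side [0.5473 0.0381 0.064 ] 0.69
toe_grip side [0.4013 0.0879 0.064 ] 0.26
toe top [0.5481 0.0594 0.012 ] 0.58
toe side [0.5472 0.0637 0.012 ] 0.96
toe side [0.4155 0.169  0.012 ] 0.19
top {'at': [379.3, 322.5], 'confidence': 0.87} [ 0.30513347 -0.2155784   0.026     ]
top {'at': [409.7, 196.9], 'confidence': 0.73} [ 0.61658465 -0.28940203  0.026     ]
top {'at': [227.0, 223.5], 'confidence': 0.67} [0.54018212 0.16485666 0.026     ]
top {'at': [479.4, 270.4], 'confidence': 0.57} [ 0.43631559 -0.45945228  0.026     ]
side {'at': [302.3, 185.5], 'confidence': 0.78} [0.54955207 0.13919744 0.026     ]
side {'at': [335.5, 444.1], 'confidence': 0.66} [ 0.44016804 -0.46681316  0.026     ]
side {'at': [399.2, 337.4], 'confidence': 0.64} [ 0.60526457 -0.3102501   0.026     ]
side {'at': [310.6, 211.0], 'confidence': 0.58} [0.54454522 0.05061827 0.026     ]
side {'at': [223.7, 336.4], 'confidence': 0.55} [ 0.30989951 -0.22568865  0.026     ]
20.8917
[248.24305112 222.39733233] [262.70423155 221.80901434] [283.75655039 222.08468591]
```

View pics/t2.png

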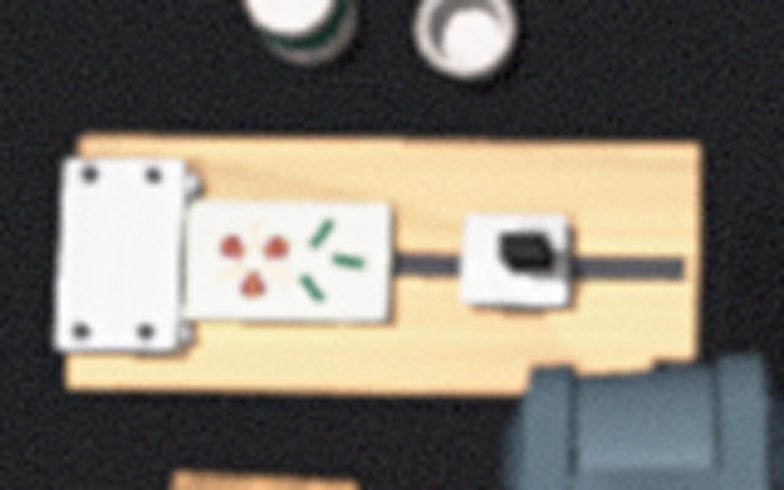

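Panel sits square under the lip (its end at crop x≈390). The toe's nose is at crop x≈462 and its rear edge at 571, so the shoulder is at about -57 mm. I'll push the post from behind with closed fingers, so the force is purely along y.

```bash
python3 - <<'E'
from h import *
Z=.064
move_ptp(H(0,-.114,.12),Q(A));move_gripper(0.0,20)
movel(H(0,-.114,Z),speed=.15);f0=np.array(read_ft_force());print('f0',np.round(f0,1),np.round(read_eef_pos(),4),read_time_s())
y=-.114
def step(d,sp=.03):
    global y
    y+=d;movel(H(0,y,Z),speed=sp);f=np.array(read_ft_force())-f0;e=read_eef_pos()[1]-H0[1]
    print(round(y*1000,1),np.round(f,1),round(e*1000,2));return f,e
while y<-.085:
    f,e=step(.002)
    if f[1]<-5: break
step(.015,.05);step(.015,.05)
for _ in range(5):step(.001)
print(read_time_s(),read_finger_gap())
E
```

```text
f0 [-0.2 -0.3  0.4] [5.447e-01 1.000e-04 6.380e-02] 22.85
-112.0 [-0.1 -0.3 -0.1] -111.73
-110.0 [ 0.4  0.3 -0.5] -109.62
-108.0 [-0.4 -0.5  0.3] -107.73
-106.0 [ 0.7 -0.  -0.4] -105.79
-104.0 [ 0.1  0.4 -0.4] -103.75
-102.0 [0.6 0.  0.3] -102.02
-100.0 [-0.  -4.6 -1.2] -101.93
-98.0 [ 2.1 -5.9 -2. ] -100.93
-83.0 [ 1.  -6.3 -1.6] -85.4
-68.0 [ 1.2 -5.3 -0.8] -70.37
-67.0 [ 1.2 -6.5 -1.6] -70.14
-66.0 [ 1.  -7.7 -0.8] -69.59
-65.0 [ 1.2 -7.  -1.1] -68.78
-64.0 [ 1.1 -7.7 -1.3] -67.79
-63.0 [ 1.  -7.6 -1.5] -66.85
27.0 -0.00013405064853280193
```

```bash
python3 - <<'E'
from h import *
Z=.064;b=-.3;y=-.063
def step(d,sp=.03):
    global y
    y+=d;movel(H(0,y,Z),speed=sp);F=[]
    for _ in range(3):F.append(read_ft_force()[1]-b);pause(.02)
    f=np.mean(F);e=read_eef_pos()[1]-H0[1]
    print(round(y*1000,2),np.round(f,1),round(e*1000,2));return -f,e
step(.011,.05)
while y<-.030:
    f,e=step(.001 if f<9.5 else .0005) if y>-.052 else step(.001)
    if f>12.3: break
print(read_time_s())
E
```

```text
-52.0 -5.6 -54.58
-51.0 -6.7 -54.35
-50.0 -6.9 -53.68
-49.0 -7.8 -52.8
-48.0 -7.1 -51.86
-47.0 -7.5 -50.89
-46.0 -7.9 -49.99
-45.0 -7.5 -49.24
-44.0 -9.0 -48.74
-43.0 -9.6 -48.51
-42.5 -9.9 -48.51
-42.0 -10.8 -48.39
-41.5 -11.0 -48.3
-41.0 -11.8 -48.19
-40.5 -12.3 -48.05
31.6167
```

Force rose 4.7 N above sliding friction, and the toe advanced about 1.2 mm after meeting resistance, which fits a preload of about 5 N. Backing off and checking.

```bash
python3 - <<'E'
from h import *
movel(H(0,-.070,.064),speed=.04);print(np.round(read_ft_force(),1))
movel(H(0,-.080,.064),speed=.1);movel(H(0,-.080,.14),speed=.2)
move_ptp([.40,-.08,.18],Q(A));pause(.3)
save('top','t3.png',(170,150,330,270),4.9);print(read_time_s())
E
```

```text
[ 0.7 -0.6 -0.2]
34.4167
```

View pics/t3.png

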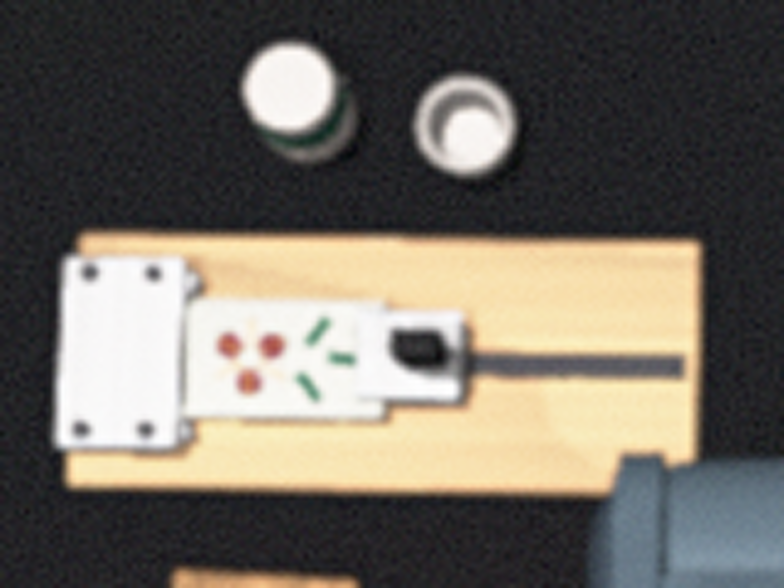

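The picture shows the panel square under the lip, with its end (crop x≈387) covered by the toe's nose (edge at x≈358, about 12–14 mm). Jar, cup and block are in place and the robot is clear, so I'm handing in.

```bash
python3 -c "
from bench import *
print(sign_off())"
```

```text
the job is handed in; nothing more can be done
None
```

I've handed the job in: the white panel lies under the lip against the sprung stop, pinched by the clamp toe at about 5 N (estimated from the wrist force). The jar, cup and block weren't touched, it took about 35 s of the 72 s, and no verdict came back.

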